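# Clip the ring template onto the bench snap hook

## Task

On the luthier's bench, take the large open ring template out of its wooden foot and clip it into the standing snap hook: push its rim down against the sprung gate until it passes inside and the gate snaps shut behind it, then let go so that the ring hangs on the closed hook. Leave the solid disc and the small ring standing in their feet.

Things in the scene. Friction and masses are not known exactly. Their poses are not given: they have to be found in the camera images.
- ring_center (a point): Centre of the large flat aluminium ring: 86 mm outer, 72 mm inner diameter (rim 7 mm), 8 mm thick, 45 g. Upright in the 20 mm deep slot of a dark wooden foot 44 x 92 x 28 mm; centre 51 mm, top edge 94 mm above the bench. Own x: the ring's axis, level, square to its faces; z up. Grip the top of the rim from above across the 8 mm; lift straight out.
- mouth (a point): Point on the shut gate's axis, 112 mm above the bench, to push the ring's rim through (within 8 mm lengthways); fixed to the hook. Hook: upright loop of 10 mm steel bar, 104 long, 97 high, on a pale block 130 x 70 x 20 mm; the 7 mm thick gate is its level top. Own x: along the gate from hinge (dark pin, -32 mm) to free end (+14), nose from +17; z up. Set the ring's axis along this x.
- gate (a joint): Sprung gate, rad: 0 shut, up to 1.3 pushed inward (down); needs up to 8 N, springs back. The rim pushed straight down slips past its free end, and the gate shuts through the ring's hole, once the ring's centre is 4 mm (surely 9 mm) below the gate's axis. Let go there: the ring drops about 25 mm and hangs on the gate, its centre some 33 mm below the axis.
- disc_center (a point): Centre of the solid disc template (bystander): aluminium, 86 mm diameter, 8 mm thick, only a small dark spot at its middle, upright in a foot like the ring's. Axes as for the ring.
- small_center (a point): Centre of the small ring template (bystander): aluminium, 56 mm outside, 42 mm inside diameter, 8 mm thick, upright in a shorter foot, centre 36 mm above the bench. Axes as for the ring.
Mind the look-alikes: they are no part of the job. What is shaped like the part that bears ring_center but green or yellow is not meant.

How it is judged:
On the way, in this order (a step that is already met when the one before it is completed fails the run):
1. the large ring is lifted out of its foot (height (world z) of ring_center above 0.11 m), for 0.1 s.
2. the ring, above the hook, pushes the gate inward (value of joint gate above 0.4 rad and horizontal distance between ring_center and mouth below 0.03 m), for 0.02 s.
At the end, for the whole second after the job is handed in: Gate shut (below 0.12 rad), the large ring hanging through the hook, at most swinging gently (below 0.3 m/s): its centre 15 to 50 mm below the mouth point, within 30 mm sideways, 50 mm behind to 40 mm ahead of it along the gate, ring's axis within 0.7 rad of the gate's line (value of joint gate below 0.12 rad and x of ring_center in the frame of mouth between -0.05 and 0.04 m and y of ring_center in the frame of mouth between -0.03 and 0.03 m and z of ring_center in the frame of mouth between -0.05 and -0.015 m and angle between the x axis of ring_center and the x axis of mouth, either way round below 0.7 rad and linear speed of ring below 0.3 m/s); the robot touches nothing.
It fails at once if the solid disc is shifted by more than 20 mm (distance of disc_center from where it was at the start of the episode above 0.02 m).
It fails at once if the small ring is shifted by more than 20 mm (distance of small_center from where it was at the start of the episode above 0.02 m).
It also fails if it takes over 38 s, if anything falls off the work surface, if the arm or the gripper's body presses on something with over 40 N, if the wrist force passes 120 N, or if a joint passes its speed limit or range.

## Robot

A 6-joint arm with a two-finger parallel gripper is mounted at the origin on the work surface. World frame = base frame: x ahead of the robot, y to its left, z up, the work surface at z = 0. Lengths are in m, angles in rad, forces in N, time in s.
With the tool pointing down it reaches from about 0.35 to 0.775 m from the base axis. Payload 5.5 kg.
Tool frame: the origin (TCP) lies between the finger pads; the fingertips stand 11 mm ahead of it and the grasp point (between the pads) lies 8 mm behind it (tips_ahead is the distance from the TCP to the fingertips, in m); z points along the fingers, y is the line along which they close (so a half turn about z gives the same grasp; the last joint's range is limited). The gripper opens to 85 mm and grips with 20 to 120 N. Pads are 22 mm wide; open, the fingers measure 114 mm over their backs; the gripper's body (76 mm by 85 mm) begins 54 mm behind the grasp point. The pads swing forward as they close: fully open they stand 13 mm farther back than shut.
Start: joints at [-1.321, 0.313, 0.046, 1.304, 0, 1.431], TCP at [0.219, -0.532, 0.213] pointing down, gripper open.
Joint ranges: [-2.76, 2.76], [-0.86, 1.69], [-1.03, 1.26], [-2.2, 2.34], [-1.47, 1.5], [-3.14, 3.14]. Speed limits (rad/s): [2.57, 2.57, 3.14, 3.14, 3.14, 3.14].

## Interface

Orientations are given as a unit quaternion [w, x, y, z].
In Python, from workcell import * gives the robot as it stands. The module is installed in compiled form; this text tells all that it offers.
- The arm moves only by the tool jog_arm, never from a script. Its argument "moves" is a list of rows, each an object with "fingers": the closure, from 0 (fully open) to 1 (shut); "slide": the shift along the tool's x, y, z in mm, a list of three; "angular": the turn, a rotation vector about the tool's x, y, z in degrees, a list of three. A call has 1 to 10 rows; each row is the pose to reach, as a shift and turn from the pose commanded when the call began, along the tool's axes at that moment; what a row does not reach only later rows make up. A row lasts 1/12 s, in which the tool goes at most 41.7 mm and 7.16 degrees, less where a joint would pass 70% of its speed; a pose out of reach is approached as far as the arm can. A call with a gripper value outside its range is refused whole. The fingers move at their own pace and stop on an object; "squeeze" is the grip in N (left out, the last holds). Time passes only in rows, so rows that repeat a pose let the fingers close. It gives the time, the measured TCP pose, the force, the opening and the grip force at its end, in the units of the state.
- get_state(): the state, without advancing time (a new reading comes with each control period).
- read_camera(name): name is "scene" or "top" or "wrist"; returns a dict with "color" (384x512x3 uint8, red, green, blue), "fovy" (degrees; the focal length in pixels is half the picture's height over the tangent of half this angle, whatever the lens; pixels are square), "cx", "cy" (the principal point, pixels), "world_from_camera" (4x4, takes a point from camera to world coordinates); the wrist camera has in their place "tool_from_camera" (4x4, takes a point from camera to tool coordinates, whose origin is the TCP and whose axes are the flange's). Camera axes: x right, y down, z forward; pixel columns grow to the right and rows downward; lengths in m; the calibration is good to about 2 mm. A picture is of the moment at which its call begins: read the wrist's pose just before it. There is no depth.
- hand_in(): hands the job in; it is judged then, once.
Trained networks look in a picture, given as the dict that the camera call returned (one of the last four; its "shot" number tells which), for a name from the list of things; names that differ only in an ending like _2 or _b are one class to them, and where a whole thing is asked for, a point or a joint stands for the part that bears it (a point fixed in the world has none). Each returns a list of dicts, best first, with "p" (0 to 1); they miss things now and then, are a little off and sometimes report something else, mostly with a low value. They report only what shows in the picture. A call takes as long as a camera call. They do not tell look-alikes from the thing itself.
- look_for(target, picture): "point" ([column, row] in pixels, amid what is visible of it).
- tip_of(target, picture): "point" ([column, row] in pixels: a listed point, or the origin of a listed thing).
The state is a dict: "clock": time; "joint_pos": joint angles; "qvel": joint speeds; "tau": joint torques, N m; "tcp_pos": TCP position; "orientation": TCP orientation; "wrist_force": force on the tool from outside, world axes, zero at the start; "ft_torque": the same for the moment, N m; "finger_gap": finger opening in m; "grip_force": force on a finger pad.
Only numpy, scipy, OpenCV 4.12 (cv2) and the standard library are available. Lean on these libraries where they do the work, as an engineer would, in place of code of your own. Each camera call takes 0.05 s, during which the arm holds its last target. There are 200 camera calls.

## Working session

There is one attempt and no reset: what is moved stays moved. The work goes in short steps, Python scripts to look and compute and a tool call to move; the robot and the scene stay as the last step left them, time stands still between calls to the robot, and variables do not carry over. Pictures are saved under pics/ and viewed, at most 11 in all, crops included, and the job is handed in when it is done.

Besides the shell and the picture viewer there is one more tool, called after "Emit:" as name([rows], argument=value, ...), one row to a line, values as JSON. jog_arm: Moves the arm, as the interface text tells. Its arguments: {"type":"object","properties":{"moves":{"type":"array","items":{"type":"object","properties":{"fingers":{"type":"number"},"slide":{"type":"array","items":{"type":"number"}},"angular":{"type":"array","items":{"type":"number"}}}}},"squeeze":{"type":"number"}},"required":["moves"]}

```bash
mkdir -p pics
cat > h.py <<'E'
from workcell import *
import numpy as np, cv2
from scipy.spatial.transform import Rotation as R
def K(p):
    h,w=p["color"].shape[:2]; f=h/2/np.tan(np.radians(p["fovy"])/2); return f,p["cx"],p["cy"]
def Rq(q): return R.from_quat([q[1],q[2],q[3],q[0]])
def T(p,s=None):
    if "world_from_camera" in p: return np.array(p["world_from_camera"])
    M=np.eye(4); M[:3,:3]=Rq(s["orientation"]).as_matrix(); M[:3,3]=s["tcp_pos"]; return M@np.array(p["tool_from_camera"])
def onz(p,px,z,s=None):
    f,cx,cy=K(p); M=T(p,s); d=M[:3,:3]@[(px[0]-cx)/f,(px[1]-cy)/f,1]; o=M[:3,3]
    return o+d*(z-o[2])/d[2]
def proj(p,P,s=None):
    f,cx,cy=K(p); c=np.linalg.inv(T(p,s))@np.append(P,1); return np.array([cx+f*c[0]/c[2],cy+f*c[1]/c[2]])
def save(p,n): cv2.imwrite("pics/"+n+".png",cv2.cvtColor(p["color"],cv2.COLOR_RGB2BGR))
E
python3 - <<'E'
from h import *
np.set_printoptions(precision=4,suppress=True)
s=get_state();print(s["clock"],s["tcp_pos"],s["orientation"])
Z=dict(ring_center=.051,mouth=.112,disc_center=.051,small_center=.036)
for n in["top","scene"]:
    p=read_camera(n);save(p,n+"0");print(n,T(p)[:3,3],K(p))
    for t in Z:
        for d in tip_of(t,p)[:3]:print(t,d["p"],np.round(d["point"],1),onz(p,d["point"],Z[t]))
E
```

```text
0.0 [ 0.2183 -0.5313  0.2119] [-0.0009  0.9811  0.1937 -0.0001]
top [0.3105 0.0143 1.1815] (np.float64(499.16600012475186), 252.98286285468737, 190.7026810583943)
ring_center 0.74 [233.8 158. ] [0.6279 0.0378 0.051 ]
ring_center 0.63 [186.5 261. ] [0.3986 0.1636 0.051 ]
ring_center 0.62 [189.  150.3] [0.6563 0.1413 0.051 ]
mouth 0.73 [362.8 154.2] [ 0.5932 -0.2493  0.112 ]
disc_center 0.53 [258.6 202.6] [ 0.5167 -0.0103  0.051 ]
small_center 0.57 [130.5 220.1] [0.5055 0.289  0.036 ]
scene [0.7931 0.444  0.7133] (np.float64(424.37670972215915), 253.95353706463357, 187.03948753134176)
ring_center 0.91 [219.1 218.3] [0.6289 0.0388 0.051 ]
ring_center 0.84 [294. 240.] [0.5351 0.1484 0.051 ]
ring_center 0.84 [231.8 277.5] [0.666  0.1552 0.051 ]
mouth 0.71 [168.7  94.5] [ 0.5894 -0.2581  0.112 ]
disc_center 0.88 [261.4 178.5] [ 0.5122 -0.0018  0.051 ]
small_center 0.59 [355.9 298.6] [0.5031 0.288  0.036 ]
```

View pics/top0.png

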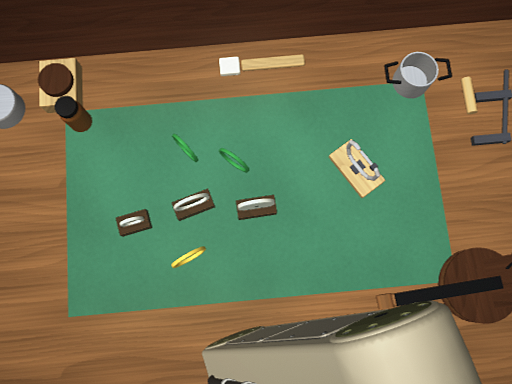

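View pics/scene0.png

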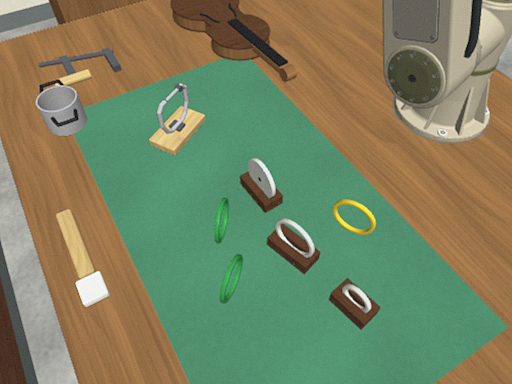

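The genuine ring is the silver one at top (193,204) / scene (294,240), with the disc at (257,205), the small ring at (132,221) and the hook at (360,162) in the top view. The green and yellow ones are decoys. I'll enlarge the ring and hook for orientation.

Run:
```python
import cv2,numpy as np
t=cv2.imread("pics/top0.png");s=cv2.imread("pics/scene0.png")
c=lambda i,x,y,w,h:cv2.resize(i[y:y+h,x:x+w],(400,300),interpolation=cv2.INTER_CUBIC)
cv2.imwrite("pics/z.png",np.vstack([np.hstack([c(t,320,135,80,60),c(s,138,80,100,75)]),np.hstack([c(t,160,175,80,60),c(s,250,205,100,75)])]))
```

```text
(no output)
```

View pics/z.png

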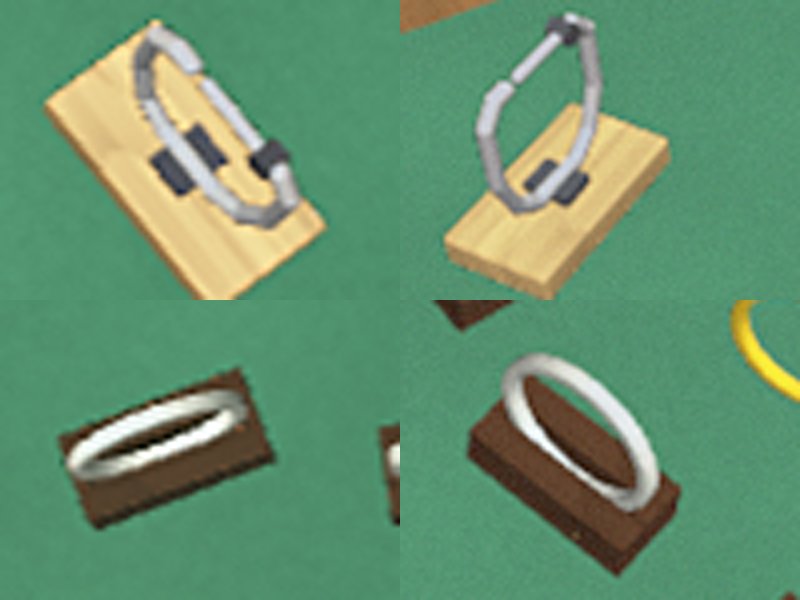

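The top crop shows the gate running from the hinge pin (374,166.6) to its free end (360.6,151.4). In the scene crop the hinge is at (180,87) and the free end at (166.3,100.5). The ring's foot top is centred at about (193.5,204.8), its long side going up to the right.

Run:
```python
from h import *
np.set_printoptions(precision=4,suppress=True)
P={n:read_camera(n) for n in("top","scene")}
g=lambda n,u,v,z:onz(P[n],(u,v),z)
for n,a,b in(("top",(374,166.6),(360.6,151.4)),("scene",(180,87),(166.3,100.5))):
    h,f=g(n,*a,.112),g(n,*b,.112);d=f-h;print("gate",h,f,np.linalg.norm(d),np.degrees(np.arctan2(d[1],d[0])),h+d/np.linalg.norm(d)*.032)
c=[g("top",160+x/5,175+(y-300)/5,.028) for x,y in((62,440),(238,370),(273,460),(97,527))]
d=c[1]-c[0]+c[2]-c[3];print("foot",np.mean(c,0),np.degrees(np.arctan2(d[1],d[0])),np.linalg.norm(c[1]-c[0]),np.linalg.norm(c[1]-c[2]))
# rim top: left/right extreme of ring at mid height z=.051
a,b=g("top",160+68/5,175+163/5,.051),g("top",160+245/5,175+105/5,.051)
d=b-a;print("ring",(a+b)/2,np.degrees(np.arctan2(d[1],d[0])),np.linalg.norm(d))
for t in("ring_center","mouth"):
  for n in P:
    for q in look_for(t,P[n])[:4]:print(t,n,q["p"],np.round(q["point"],1))
s=get_state();print(s["tcp_pos"],Rq(s["orientation"]).as_matrix(),s["joint_pos"],s["finger_gap"])
p=read_camera("wrist");print(p["tool_from_camera"],p["fovy"])
```

```text
gate [ 0.5627 -0.2701  0.112 ] [ 0.6    -0.2453  0.112 ] 0.04474594017891463 33.57476291142591 [ 0.5894 -0.2524  0.112 ]
gate [ 0.5583 -0.2682  0.112 ] [ 0.6015 -0.243   0.112 ] 0.049992723438823786 30.24570489434711 [ 0.5859 -0.2521  0.112 ]
foot [0.5296 0.1419 0.028 ] -73.48782511705089 0.08875385016841747 0.046493357115169866
ring [0.5328 0.1439 0.051 ] -76.67760836468788 0.08537301641430725
ring_center top 0.8 [190.3 258.7]
ring_center top 0.69 [184.1 148.3]
ring_center top 0.64 [231. 155.]
ring_center top 0.51 [187.3 199.2]
ring_center scene 0.93 [299.  232.2]
ring_center scene 0.87 [342.2 226. ]
ring_center scene 0.64 [219.9 218. ]
ring_center scene 0.62 [229.  277.7]
mouth top 0.87 [354.1 166.6]
mouth scene 0.74 [175.  126.3]
[ 0.2185 -0.5319  0.2129] [[ 0.925   0.38    0.0001]
 [ 0.38   -0.925  -0.0001]
 [ 0.      0.0001 -1.    ]] [-1.3206  0.3132  0.0461  1.3036  0.      1.4312] 0.08542529319436083
[[ 0.0011 -0.95   -0.3124  0.08  ]
 [ 1.      0.0012  0.0001  0.0005]
 [ 0.0002 -0.3124  0.95   -0.1621]
 [ 0.      0.      0.      1.    ]] 69.31286943006995
```

Emit:
jog_arm([
  {"slide": [273,-253,0],"angular": [0,0,-60],"fingers": 0},
  {"slide": [273,-253,0],"angular": [0,0,-60],"fingers": 0},
  {"slide": [273,-253,0],"angular": [0,0,-60],"fingers": 0},
  {"slide": [273,-253,0],"angular": [0,0,-60],"fingers": 0},
  {"slide": [273,-253,0],"angular": [0,0,-60],"fingers": 0},
  {"slide": [273,-253,0],"angular": [0,0,-60],"fingers": 0},
  {"slide": [273,-253,0],"angular": [0,0,-60],"fingers": 0},
  {"slide": [273,-253,0],"angular": [0,0,-60],"fingers": 0},
  {"slide": [273,-253,0],"angular": [0,0,-60],"fingers": 0},
  {"slide": [273,-253,0],"angular": [0,0,-60],"fingers": 0},
])

```text
clock: 1.68
tcp_pos: [0.3764, -0.1883, 0.2132]
orientation: [-0.0, 0.749, 0.662, 0.001]
wrist_force: [-0.5, -0.3, -0.5]
finger_gap: 0.0852
grip_force: 0.0
```

```bash
cat >> h.py <<'E'
def goto(x,y,z,a):
    "tool-axis slide (mm) and turn (deg) to a downward pose with tool x at heading a"
    s=get_state();r=Rq(s["orientation"]);A=np.radians(a)
    t=R.from_matrix(np.array([[np.cos(A),np.sin(A),0],[np.sin(A),-np.cos(A),0],[0,0,-1]]).T.T)
    print("t",s["clock"],"tcp",np.round(s["tcp_pos"],4),"slide",np.round(r.inv().apply(np.array([x,y,z])-s["tcp_pos"])*1000,1),"ang",np.round(np.degrees((r.inv()*t).as_rotvec()),1),"F",np.round(s["wrist_force"],1),"gap",round(s["finger_gap"],4),"grip",s["grip_force"])
E
python3 -c "
from h import *
goto(.531,.143,.2,105)"
```

```text
t 1.6833 tcp [ 0.3764 -0.1883  0.2132] slide [347.8 112.5  14. ] ang [  0.1  -0.1 -22.1] F [-0.5 -0.3 -0.5] gap 0.0852 grip 0.0
```

Emit:
jog_arm([
  {"slide": [345,112,14],"angular": [0,0,-22]},
  {"slide": [345,112,14],"angular": [0,0,-22]},
  {"slide": [345,112,14],"angular": [0,0,-22]},
  {"slide": [345,112,14],"angular": [0,0,-22]},
  {"slide": [345,112,14],"angular": [0,0,-22]},
  {"slide": [345,112,14],"angular": [0,0,-22]},
  {"slide": [345,112,14],"angular": [0,0,-22]},
  {"slide": [345,112,14],"angular": [0,0,-22]},
  {"slide": [345,112,14],"angular": [0,0,-22]},
  {"slide": [345,112,14],"angular": [0,0,-22]},
])

```text
schema error: expected keys fingers, slide, angular
```

```bash
python3 -c "
from h import *
goto(.531,.143,.2,105)
s=get_state();p=read_camera('wrist');save(p,'w1')
np.savez('w1',T=T(p,s),K=K(p))
for f in(look_for,tip_of):print([(d['p'],np.round(d['point'],1),onz(p,d['point'],.051,s)) for d in f('ring_center',p)[:2]])
for z in(.051,.094):print(proj(p,np.array([.531,.143,z]),s))
"
```

```text
t 1.6833 tcp [ 0.3764 -0.1883  0.2132] slide [347.8 112.5  14. ] ang [  0.1  -0.1 -22.1] F [-0.5 -0.3 -0.5] gap 0.0852 grip 0.0
[]
[]
[ 395.19940477 -245.94868175]
[ 426.06641876 -323.12852201]
```

View pics/w1.png

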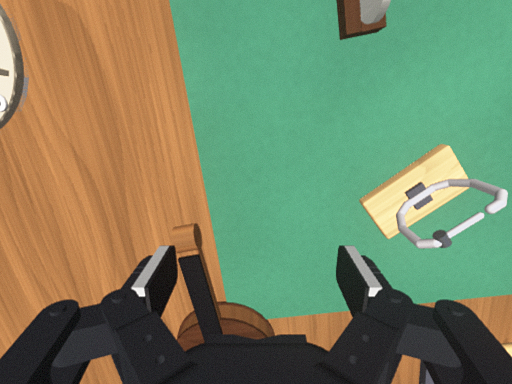

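The move was refused because every row needs all the keys. The wrist picture still shows the hook, with the hinge pin at (441,238) and the gate's free end at about (484,214), which gives a second gate measurement.

Emit:
jog_arm([
  {"slide": [345,112,14],"angular": [0,0,-22],"fingers": 0},
  {"slide": [345,112,14],"angular": [0,0,-22],"fingers": 0},
  {"slide": [345,112,14],"angular": [0,0,-22],"fingers": 0},
  {"slide": [345,112,14],"angular": [0,0,-22],"fingers": 0},
  {"slide": [345,112,14],"angular": [0,0,-22],"fingers": 0},
  {"slide": [345,112,14],"angular": [0,0,-22],"fingers": 0},
  {"slide": [345,112,14],"angular": [0,0,-22],"fingers": 0},
  {"slide": [345,112,14],"angular": [0,0,-22],"fingers": 0},
  {"slide": [345,112,14],"angular": [0,0,-22],"fingers": 0},
  {"slide": [345,112,14],"angular": [0,0,-22],"fingers": 0},
])

```text
clock: 2.67
tcp_pos: [0.5347, 0.1353, 0.1978]
orientation: [-0.0, 0.613, 0.79, 0.001]
wrist_force: [0.7, 0.3, 0.2]
finger_gap: 0.0856
grip_force: 0.0
```

```bash
python3 -c "
from h import *
w=np.load('w1.npz');f,cx,cy=w['K'];M=w['T']
g=[M[:3,3]+(lambda d:d*(.112-M[2,3])/d[2])(M[:3,:3]@[(u-cx)/f,(v-cy)/f,1]) for u,v in((441,238),(484,214))]
d=g[1]-g[0];print('gate',g,np.linalg.norm(d),np.degrees(np.arctan2(d[1],d[0])),g[0]+d/np.linalg.norm(d)*.032)
goto(.531,.143,.2,105)
s=get_state();p=read_camera('wrist');save(p,'w2')
np.savez('w2',T=T(p,s),K=K(p))
for f in(look_for,tip_of):print([(d['p'],np.round(d['point'],1),onz(p,d['point'],.051,s)) for d in f('ring_center',p)[:2]])
for z in(.051,.094):print(proj(p,np.array([.531,.143,z]),s))
"
```

```text
gate [array([ 0.56296762, -0.26855329,  0.112     ]), array([ 0.60445151, -0.24617263,  0.112     ])] 0.047136039926381025 28.346963105759126 [ 0.59113046 -0.25335937  0.112     ]
t 2.6667 tcp [0.5347 0.1353 0.1978] slide [ 8.4 -1.7 -2.2] ang [ 0.1 -0.1 -0.6] F [0.7 0.3 0.2] gap 0.0856 grip 0.0
[(0.74, array([139.5, 126.2]), array([0.39855758, 0.15627557, 0.051     ])), (0.71, array([260.9, 168.7]), array([0.53807822, 0.14356226, 0.051     ]))]
[(0.94, array([151. , 122.6]), array([0.41011128, 0.16317779, 0.051     ])), (0.84, array([368.3, 189.4]), array([0.66569556, 0.15096802, 0.051     ]))]
[254.75295244 167.64792005]
[254.58711863 177.44165086]
```

View pics/w2.png

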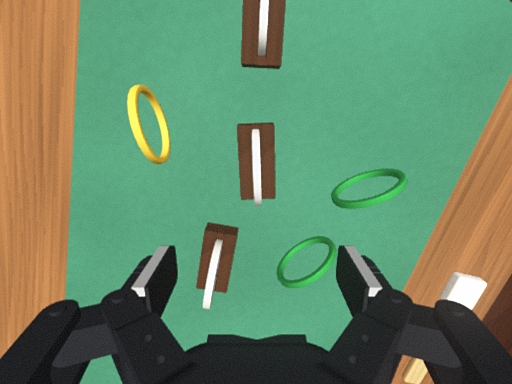

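Disc at (265,25), large ring edge-on at (257,165) in its foot, small ring at (213,265). The measured ring matches its predicted pixel (255,168). I'll refine the heading from the foot's edges.

```bash
python3 -c "
from h import *
np.set_printoptions(precision=4,suppress=True)
w=np.load('w2.npz');f,cx,cy=w['K'];M=w['T']
def g(u,v,z):
    d=M[:3,:3]@[(u-cx)/f,(v-cy)/f,1];return M[:3,3]+d*(z-M[2,3])/d[2]
img=cv2.imread('pics/w2.png');gr=cv2.cvtColor(img,cv2.COLOR_BGR2GRAY)
pts=[]
for r in range(136,200,4):
    row=img[r,225:290].astype(int);br=np.where(row.min(1)>130)[0]+225;fo=np.where(row[:,1]<75)[0]+225
    if len(br): pts.append((r,br.mean(),fo.min() if len(fo) else 0,fo.max() if len(fo) else 0))
pts=np.array(pts);print(pts[::3])
k=pts[(pts[:,0]<190)]
for c,z in((2,.028),(3,.028),(1,.088)):
    L=np.polyfit(k[:,0],k[:,c],1);a,b=g(np.polyval(L,136),136,z),g(np.polyval(L,186),186,z);d=b-a;print(z,a,b,np.degrees(np.arctan2(d[1],d[0])))
print(g(256,123.5,.028),g(257.5,198.5,.028))
goto(.531,.143,.2,105)
"
```

```text
[[136.  255.5 238.  273. ]
 [148.  255.5 239.  273. ]
 [160.  256.  239.  273. ]
 [172.  256.5 240.  273. ]
 [184.  256.5 241.  273. ]
 [196.  257.5 241.  274. ]]
0.028 [0.5034 0.1698 0.028 ] [0.5213 0.1109 0.028 ] -73.06613798404965
0.028 [0.5434 0.1801 0.028 ] [0.5606 0.121  0.028 ] -73.8125415167725
0.088 [0.5217 0.1817 0.088 ] [0.5357 0.1332 0.088 ] -73.89113880694184
[0.5206 0.189  0.028 ] [0.5455 0.1    0.028 ]
t 2.8167 tcp [0.5322 0.1313 0.1982] slide [11.6  1.7 -1.8] ang [-0.1  0.  -0.8] F [ 0.3  0.2 -0.3] gap 0.0856 grip 0.0
```

Emit:
jog_arm([
  {"slide": [12,3,20],"angular": [0,0,-2],"fingers": 0},
  {"slide": [12,3,60],"angular": [0,0,-2],"fingers": 0},
  {"slide": [12,3,95],"angular": [0,0,-2],"fingers": 0},
  {"slide": [12,3,114],"angular": [0,0,-2],"fingers": 0},
  {"slide": [12,3,114],"angular": [0,0,-2],"fingers": 0},
  {"slide": [12,3,114],"angular": [0,0,-2],"fingers": 0},
])

```text
clock: 3.32
tcp_pos: [0.5309, 0.1432, 0.0844]
orientation: [-0.001, 0.601, 0.799, -0.001]
wrist_force: [-0.0, 0.2, 0.3]
finger_gap: 0.0853
grip_force: 0.0
```

```bash
python3 -c "
from h import *
goto(.532,.144,.084,106.3)"
```

```text
t 3.3167 tcp [0.5309 0.1432 0.0844] slide [0.5 1.3 0.4] ang [-0.1 -0.  -0.1] F [-0.   0.2  0.3] gap 0.0853 grip 0.0
```

Close on the rim.

Emit:
jog_arm([
  {"slide": [0,1,0],"angular": [0,0,0],"fingers": 1},
  {"slide": [0,1,0],"angular": [0,0,0],"fingers": 1},
  {"slide": [0,1,0],"angular": [0,0,0],"fingers": 1},
  {"slide": [0,1,0],"angular": [0,0,0],"fingers": 1},
  {"slide": [0,1,0],"angular": [0,0,0],"fingers": 1},
  {"slide": [0,1,0],"angular": [0,0,0],"fingers": 1},
  {"slide": [0,1,0],"angular": [0,0,0],"fingers": 1},
  {"slide": [0,1,0],"angular": [0,0,0],"fingers": 1},
], squeeze=70)

```text
clock: 3.98
tcp_pos: [0.5328, 0.1456, 0.0848]
orientation: [0.0, 0.599, 0.8, -0.0]
wrist_force: [0.8, 0.2, -0.4]
finger_gap: 0.0
grip_force: 0.0
```

```bash
python3 -c "
from h import *
a=read_camera('wrist');b=read_camera('scene')
c=b['color'][150:330,200:440]
save({'color':np.hstack([cv2.resize(a['color'],(400,300)),cv2.resize(c,(400,300))])},'m1')
s=get_state();print(s['tcp_pos'],s['finger_gap'],s['wrist_force'],s['grip_force'])
"
```

```text
[0.53276152 0.14552039 0.08470321] -8.970452429951978e-05 [ 0.87175977  0.34033223 -1.29552302] 0.0
```

View pics/m1.png

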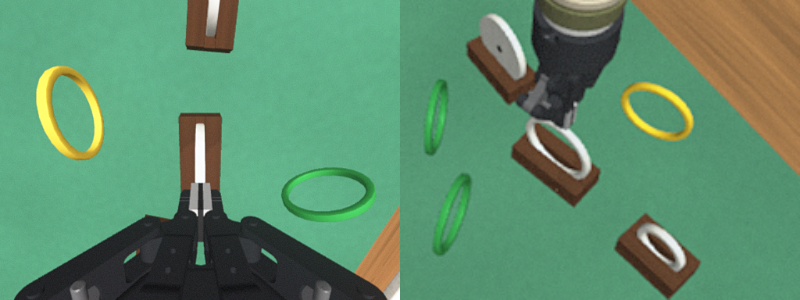

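```bash
python3 -c "
from h import *
s=get_state();a=read_camera('wrist');b=read_camera('scene')
print(proj(a,s['tcp_pos'],s),proj(b,s['tcp_pos']))
ims=[]
for p,(x,y,w,h) in((a,(196,200,120,120)),(b,(260,170,120,120))):
    im=cv2.resize(p['color'][y:y+h,x:x+w],(400,400),interpolation=cv2.INTER_CUBIC);k=400/w
    A=np.radians(-73.7);e=np.array([np.cos(A),np.sin(A),0]);c=np.array([.5325,.1445,.051])
    for t in np.linspace(0,6.28,40):
        q=(proj(p,c+.043*(np.cos(t)*e+np.sin(t)*np.array([0,0,1])),s)-[x,y])*k;cv2.circle(im,tuple(int(v) for v in q),2,(255,0,0),-1)
    q=(proj(p,np.array(s['tcp_pos'])-[0,0,.011],s)-[x,y])*k;cv2.circle(im,tuple(int(v) for v in q),4,(0,0,255),-1)
    ims.append(im)
save({'color':np.hstack(ims)},'m2')
"
```

```text
[256.49223728 231.76732617] [295.61819551 228.3174458 ]
```

View pics/m2.png

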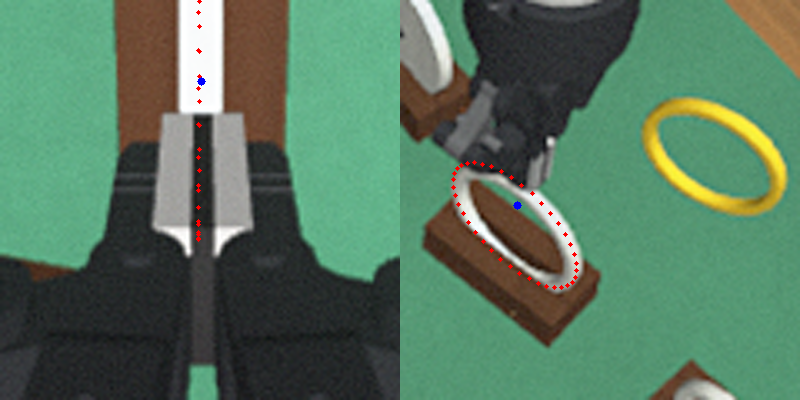

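```bash
python3 -c "
from h import *
s=get_state();a=read_camera('wrist');b=read_camera('scene');r=Rq(s['orientation'])
for x in(11,-11):
  for z in(11,0,-8,-15):
    P=np.array(s['tcp_pos'])+r.apply([x/1e3,0,z/1e3]);print(x,z,proj(a,P,s),(proj(b,P)-[260,170])*3.333+[400,0])
print(K(a),s['clock'],s['joint_pos'])
"
```

```text
11 11 [256.49915868 209.54978192] [533.35343195 217.72241317]
11 0 [256.51605113 215.98764037] [535.16970886 206.74532992]
11 -8 [256.52965773 221.17323373] [536.51816072 198.59565396]
11 -15 [256.54261602 226.11174804] [537.71761513 191.34647805]
-11 11 [256.45555085 239.06514325] [501.1109027  193.26240662]
-11 0 [256.46930689 246.95201669] [502.52401511 182.13148008]
-11 -8 [256.48034483 253.2804994 ] [503.57288127 173.86968005]
-11 -15 [256.49082192 259.28742538] [504.50566252 166.52226775]
(np.float64(277.73418145285), 256.29762303354113, 192.81449657523535) 4.1833 [ 1.21341118e-01  3.41206479e-01 -2.38799334e-01  9.90928313e-01
 -1.05820279e-04  1.40694298e+00]
```

The ring position is confirmed by both overlays. The fingers shut on nothing because the tips show at about z 0.107, some 30 mm higher than the stated TCP implies, in both cameras. Even if the stated offset is right, going 32 mm lower still clears the foot (28 mm high), so I'll open, go down and close again.

Emit:
jog_arm([
  {"slide": [0,0,0],"angular": [0,0,0],"fingers": 0},
  {"slide": [0,0,0],"angular": [0,0,0],"fingers": 0},
  {"slide": [0,0,0],"angular": [0,0,0],"fingers": 0},
  {"slide": [0,0,0],"angular": [0,0,0],"fingers": 0},
  {"slide": [-1,0,0],"angular": [0,0,0],"fingers": 0},
  {"slide": [-1,0,0],"angular": [0,0,0],"fingers": 0},
], squeeze=70)

```text
clock: 4.78
tcp_pos: [0.5331, 0.1444, 0.0848]
orientation: [0.0, 0.6, 0.8, -0.0]
wrist_force: [-0.4, 0.4, 0.9]
finger_gap: 0.0721
grip_force: 0.0
```

Emit:
jog_arm([
  {"slide": [0,0,15],"angular": [0,0,0],"fingers": 0},
  {"slide": [0,0,32],"angular": [0,0,0],"fingers": 0},
  {"slide": [0,0,32],"angular": [0,0,0],"fingers": 0},
])

```text
clock: 5.03
tcp_pos: [0.531, 0.1442, 0.0501]
orientation: [-0.002, 0.6, 0.8, -0.002]
wrist_force: [-0.9, -0.0, -0.2]
finger_gap: 0.0859
grip_force: 0.0
```

Emit:
jog_arm([
  {"slide": [0,0,0],"angular": [0,0,0],"fingers": 1},
  {"slide": [0,0,0],"angular": [0,0,0],"fingers": 1},
  {"slide": [0,0,0],"angular": [0,0,0],"fingers": 1},
  {"slide": [0,0,0],"angular": [0,0,0],"fingers": 1},
  {"slide": [0,0,0],"angular": [0,0,0],"fingers": 1},
  {"slide": [0,0,0],"angular": [0,0,0],"fingers": 1},
  {"slide": [0,0,0],"angular": [0,0,0],"fingers": 1},
], squeeze=70)

```text
clock: 5.62
tcp_pos: [0.5336, 0.1445, 0.0534]
orientation: [0.0, 0.599, 0.8, 0.0]
wrist_force: [0.5, -0.7, 1.3]
finger_gap: 0.0061
grip_force: 68.3
```

Emit:
jog_arm([
  {"slide": [0,0,-15],"angular": [0,0,0],"fingers": 1},
  {"slide": [0,0,-45],"angular": [0,0,0],"fingers": 1},
  {"slide": [0,0,-75],"angular": [0,0,0],"fingers": 1},
  {"slide": [0,0,-105],"angular": [0,0,0],"fingers": 1},
  {"slide": [0,0,-135],"angular": [0,0,0],"fingers": 1},
  {"slide": [0,0,-140],"angular": [0,0,0],"fingers": 1},
  {"slide": [0,0,-140],"angular": [0,0,0],"fingers": 1},
])

```text
clock: 6.2
tcp_pos: [0.5348, 0.1447, 0.1955]
orientation: [0.002, 0.599, 0.8, 0.002]
wrist_force: [0.4, -1.0, -1.0]
finger_gap: 0.0059
grip_force: 68.4
```

```bash
python3 -c "
from h import *
goto(.589,-.2525,.193,121)
s=get_state();a=read_camera('wrist');b=read_camera('scene')
for t in tip_of('ring_center',b)[:4]:print(t['p'],t['point'])
print('pred',proj(b,np.array(s['tcp_pos'])))
c=b['color'];save({'color':np.hstack([cv2.resize(a['color'],(400,300)),cv2.resize(c[120:300,180:420],(400,300))])},'m3')
"
```

```text
t 6.2 tcp [0.5348 0.1447 0.1955] slide [-396.4  -59.7    2.5] ang [  0.3   0.1 -14.7] F [ 0.4 -1.  -1. ] gap 0.0059 grip 68.4411121532321
0.94 [229.3, 278.6]
0.88 [221.3, 220.2]
0.86 [302.8, 191.5]
0.78 [351.4, 216.4]
pred [299.82202103 190.11582626]
```

View pics/m3.png

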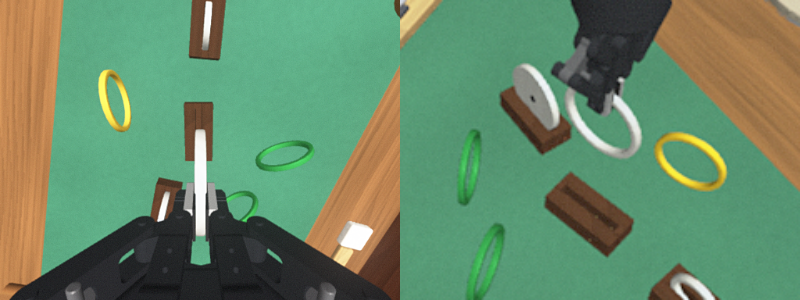

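The ring is lifted out cleanly and upright, the disc and small ring are undisturbed, and the ring's centre is at the predicted pixel (300,190). Next I carry it over to the hook.

Emit:
jog_arm([
  {"slide": [-30,-5,0],"angular": [0,0,-1],"fingers": 1},
  {"slide": [-65,-10,0],"angular": [0,0,-3],"fingers": 1},
  {"slide": [-100,-15,0],"angular": [0,0,-5],"fingers": 1},
  {"slide": [-135,-20,0],"angular": [0,0,-6],"fingers": 1},
  {"slide": [-170,-26,0],"angular": [0,0,-8],"fingers": 1},
  {"slide": [-205,-31,0],"angular": [0,0,-9],"fingers": 1},
  {"slide": [-240,-36,0],"angular": [0,0,-10],"fingers": 1},
  {"slide": [-275,-42,0],"angular": [0,0,-12],"fingers": 1},
  {"slide": [-310,-47,0],"angular": [0,0,-13],"fingers": 1},
  {"slide": [-340,-52,0],"angular": [0,0,-14],"fingers": 1},
])

```text
clock: 7.18
tcp_pos: [0.5778, -0.1983, 0.1903]
orientation: [-0.002, 0.498, 0.867, -0.0]
wrist_force: [1.0, 0.4, -0.2]
finger_gap: 0.0064
grip_force: 68.4
```

Emit:
jog_arm([
  {"slide": [-20,0,0],"angular": [0,0,0],"fingers": 1},
  {"slide": [-40,0,0],"angular": [0,0,0],"fingers": 1},
  {"slide": [-50,0,0],"angular": [0,0,0],"fingers": 1},
  {"slide": [-50,0,0],"angular": [0,0,0],"fingers": 1},
  {"slide": [-50,0,0],"angular": [0,0,0],"fingers": 1},
])

```text
clock: 7.6
tcp_pos: [0.603, -0.2393, 0.1904]
orientation: [-0.002, 0.498, 0.867, 0.0]
wrist_force: [0.3, 0.3, 0.0]
finger_gap: 0.0064
grip_force: 68.4
```

```bash
python3 -c "
from h import *
goto(.589,-.2525,.193,121)
s=get_state();a=read_camera('wrist');b=read_camera('scene')
im=[]
for p,(x,y,w,h) in((a,(136,100,240,240)),(b,(90,30,160,160))):
    c=cv2.resize(p['color'][y:y+h,x:x+w],(400,400),interpolation=cv2.INTER_CUBIC)
    A=np.radians(31);e=np.array([np.cos(A),np.sin(A),0])
    for t,col in((-32,(255,0,0)),(0,(0,0,255)),(14,(255,0,255))):
        q=(proj(p,np.array([.589,-.2525,.112])+e*t/1e3,s)-[x,y])*400/w;cv2.circle(c,tuple(int(v) for v in q),3,col,-1)
    im.append(c)
save({'color':np.hstack(im)},'m4')
"
```

```text
t 7.6 tcp [ 0.603  -0.2393  0.1904] slide [ -4.3 -18.8  -2.6] ang [-0.1 -0.2 -0.7] F [0.3 0.3 0. ] gap 0.0064 grip 68.40996142476797
```

View pics/m4.png

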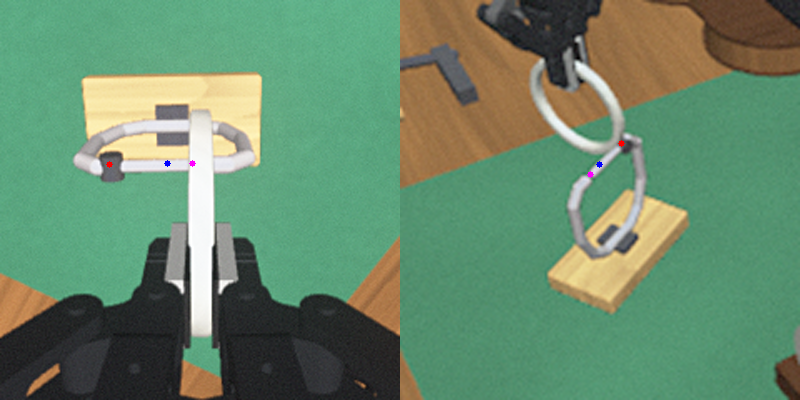

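The gate overlay fits in both cameras, with the hinge pin at (111,163) and the mouth at (167,163) in the left crop. The gate is square to the ring, so I need 19 mm back along the gate and 4 mm sideways.

Emit:
jog_arm([
  {"slide": [-4,-19,0],"angular": [0,0,-0.7],"fingers": 1},
  {"slide": [-4,-19,10],"angular": [0,0,-0.7],"fingers": 1},
  {"slide": [-4,-19,15],"angular": [0,0,-0.7],"fingers": 1},
  {"slide": [-4,-19,15],"angular": [0,0,-0.7],"fingers": 1},
  {"slide": [-4,-19,15],"angular": [0,0,-0.7],"fingers": 1},
])

```text
clock: 8.12
tcp_pos: [0.5894, -0.2515, 0.1772]
orientation: [-0.001, 0.492, 0.871, 0.0]
wrist_force: [0.0, 0.6, -0.6]
finger_gap: 0.0062
grip_force: 68.4
```

```bash
python3 -c "
from h import *
goto(.589,-.2525,.104,121)"
```

```text
t 8.1167 tcp [ 0.5894 -0.2515  0.1772] slide [-0.7 -0.8 73.2] ang [-0.  -0.1  0.1] F [ 0.   0.6 -0.6] gap 0.0062 grip 68.44642370939255
```

Now push down, with rim contact expected about 17 mm down.

Emit:
jog_arm([
  {"slide": [-1,-1,8],"angular": [0,0,0],"fingers": 1},
  {"slide": [-1,-1,14],"angular": [0,0,0],"fingers": 1},
  {"slide": [-1,-1,19],"angular": [0,0,0],"fingers": 1},
  {"slide": [-1,-1,24],"angular": [0,0,0],"fingers": 1},
  {"slide": [-1,-1,28],"angular": [0,0,0],"fingers": 1},
  {"slide": [-1,-1,32],"angular": [0,0,0],"fingers": 1},
  {"slide": [-1,-1,36],"angular": [0,0,0],"fingers": 1},
  {"slide": [-1,-1,40],"angular": [0,0,0],"fingers": 1},
])

```text
clock: 8.78
tcp_pos: [0.5897, -0.2541, 0.1379]
orientation: [0.001, 0.492, 0.87, 0.0]
wrist_force: [-0.1, -0.6, 3.0]
finger_gap: 0.0062
grip_force: 68.9
```

Emit:
jog_arm([
  {"slide": [0,0,4],"angular": [0,0,0],"fingers": 1},
  {"slide": [0,0,8],"angular": [0,0,0],"fingers": 1},
  {"slide": [0,0,12],"angular": [0,0,0],"fingers": 1},
  {"slide": [0,0,16],"angular": [0,0,0],"fingers": 1},
  {"slide": [0,0,20],"angular": [0,0,0],"fingers": 1},
])

```text
clock: 9.2
tcp_pos: [0.5896, -0.2535, 0.117]
orientation: [-0.0, 0.492, 0.871, 0.0]
wrist_force: [0.5, 0.1, -1.0]
finger_gap: 0.0061
grip_force: 68.6
```

Emit:
jog_arm([
  {"slide": [0,0,4],"angular": [0,0,0],"fingers": 1},
  {"slide": [0,0,8],"angular": [0,0,0],"fingers": 1},
  {"slide": [0,0,11],"angular": [0,0,0],"fingers": 1},
  {"slide": [0,0,14],"angular": [0,0,0],"fingers": 1},
  {"slide": [0,0,14],"angular": [0,0,0],"fingers": 1},
  {"slide": [0,0,14],"angular": [0,0,0],"fingers": 1},
])

```text
clock: 9.7
tcp_pos: [0.5891, -0.2539, 0.1035]
orientation: [-0.0, 0.492, 0.87, -0.0]
wrist_force: [-0.8, 0.4, 0.0]
finger_gap: 0.0058
grip_force: 69.0
```

```bash
python3 -c "
from h import *
goto(.589,-.2525,.104,121)
s=get_state();a=read_camera('wrist');b=read_camera('scene')
im=[cv2.resize(p['color'][y:y+h,x:x+w],(400,400),interpolation=cv2.INTER_CUBIC) for p,(x,y,w,h) in((a,(176,140,160,160)),(b,(110,40,130,130)))]
save({'color':np.hstack(im)},'m5')
"
```

```text
t 9.7 tcp [ 0.5891 -0.2539  0.1035] slide [ 1.3  0.7 -0.5] ang [-0. -0.  0.] F [-0.8  0.4  0. ] gap 0.0058 grip 68.9584091200959
```

View pics/m5.png

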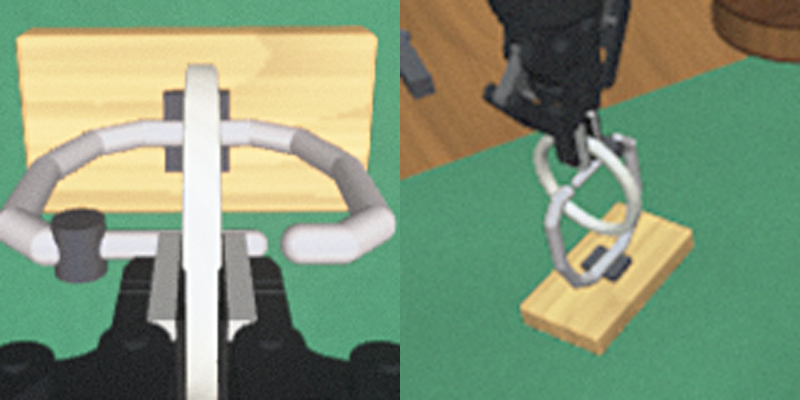

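The gate is shut and level through the ring: hinge (80,245), free end (265,243), nose (290,243), with the ring's far rim inside the loop. Release.

Emit:
jog_arm([
  {"slide": [0,0,0],"angular": [0,0,0],"fingers": 0.5},
  {"slide": [0,0,0],"angular": [0,0,0],"fingers": 0.5},
  {"slide": [0,0,0],"angular": [0,0,0],"fingers": 0.5},
  {"slide": [0,0,0],"angular": [0,0,0],"fingers": 0.5},
  {"slide": [0,0,0],"angular": [0,0,0],"fingers": 0.5},
  {"slide": [0,0,-20],"angular": [0,0,0],"fingers": 0.5},
  {"slide": [0,0,-50],"angular": [0,0,0],"fingers": 0.5},
  {"slide": [0,0,-90],"angular": [0,0,0],"fingers": 0.5},
  {"slide": [0,0,-120],"angular": [0,0,0],"fingers": 0.5},
  {"slide": [0,0,-120],"angular": [0,0,0],"fingers": 0.5},
])

```text
clock: 10.63
tcp_pos: [0.5921, -0.2555, 0.2317]
orientation: [0.006, 0.492, 0.871, -0.0]
wrist_force: [1.7, -0.6, 0.8]
finger_gap: 0.0429
grip_force: 0.0
```

Emit:
jog_arm([
  {"slide": [0,0,0],"angular": [0,0,0],"fingers": 0.5},
  {"slide": [0,0,0],"angular": [0,0,0],"fingers": 0.5},
  {"slide": [0,0,0],"angular": [0,0,0],"fingers": 0.5},
  {"slide": [0,0,0],"angular": [0,0,0],"fingers": 0.5},
  {"slide": [0,0,0],"angular": [0,0,0],"fingers": 0.5},
  {"slide": [0,0,0],"angular": [0,0,0],"fingers": 0.5},
  {"slide": [0,0,0],"angular": [0,0,0],"fingers": 0.5},
  {"slide": [0,0,0],"angular": [0,0,0],"fingers": 0.5},
  {"slide": [0,0,0],"angular": [0,0,0],"fingers": 0.5},
  {"slide": [0,0,0],"angular": [0,0,0],"fingers": 0.5},
])

```text
clock: 11.47
tcp_pos: [0.5894, -0.2539, 0.2238]
orientation: [0.0, 0.492, 0.871, -0.0]
wrist_force: [0.2, 0.0, 0.7]
finger_gap: 0.0427
grip_force: 0.0
```

```bash
python3 -c "
from h import *
s=get_state();print(s['clock'],s['tcp_pos'],s['finger_gap'],s['wrist_force'])
a=read_camera('wrist');b=read_camera('scene')
im=[cv2.resize(p['color'][y:y+h,x:x+w],(400,400),interpolation=cv2.INTER_CUBIC) for p,(x,y,w,h) in((a,(156,80,200,200)),(b,(110,40,130,130)))]
save({'color':np.hstack(im)},'m6')
for p,n in((a,'w'),(b,'s')):
  for q in((0,-.033),): print(n,proj(p,np.array([.589,-.2525,.079]),s),[(t['p'],np.round(t['point'])) for t in tip_of('ring_center',p)])
"
```

```text
11.4667 [ 0.58935364 -0.25394899  0.2238223 ] 0.04268566813044408 [0.19577371 0.02805784 0.6565502 ]
w [256.86910818 173.93830472] [(0.7, array([258., 181.]))]
s [172.30949854 107.62355839] [(0.92, array([218., 223.])), (0.81, array([231., 278.])), (0.62, array([175., 106.])), (0.59, array([354., 221.]))]
```

View pics/m6.png

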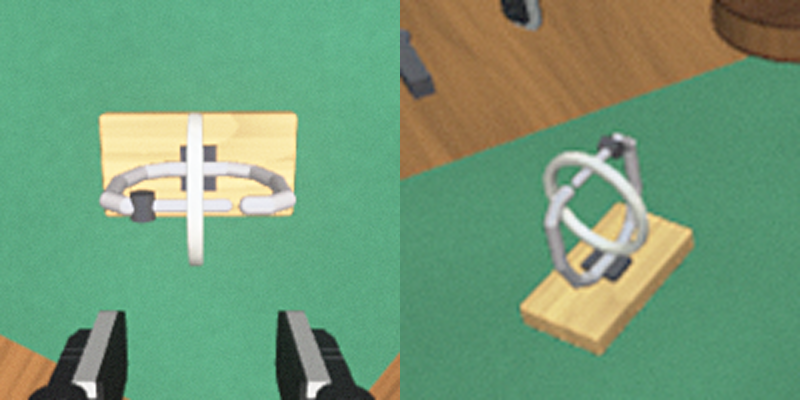

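The ring hangs on the closed gate at the predicted spot and the gripper is clear. I'll let it settle briefly, then hand in.

Emit:
jog_arm([
  {"slide": [0,0,0],"angular": [0,0,0],"fingers": 0.5},
  {"slide": [0,0,0],"angular": [0,0,0],"fingers": 0.5},
  {"slide": [0,0,0],"angular": [0,0,0],"fingers": 0.5},
  {"slide": [0,0,0],"angular": [0,0,0],"fingers": 0.5},
  {"slide": [0,0,0],"angular": [0,0,0],"fingers": 0.5},
  {"slide": [0,0,0],"angular": [0,0,0],"fingers": 0.5},
  {"slide": [0,0,0],"angular": [0,0,0],"fingers": 0.5},
  {"slide": [0,0,0],"angular": [0,0,0],"fingers": 0.5},
  {"slide": [0,0,0],"angular": [0,0,0],"fingers": 0.5},
  {"slide": [0,0,0],"angular": [0,0,0],"fingers": 0.5},
])

```text
clock: 12.5
tcp_pos: [0.5893, -0.254, 0.2238]
orientation: [0.0, 0.492, 0.87, -0.0]
wrist_force: [0.5, -0.1, -0.4]
finger_gap: 0.0426
grip_force: 0.0
```

```bash
python3 -c "
from workcell import *
print(hand_in())"
```

```text
the job is handed in; nothing more can be done
None
```

I handed the job in at about 12.5 s of the 38 s allowed: the large ring hangs on the closed snap hook, the disc and small ring were not touched, and no verdict was returned.

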